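Seat the stopcock plug of the rinse tank

TASK

The rinse tank's stopcock stands without its plug: take the tapered plug with the wing handle out of the rack and set it loosely in the stopcock's bore with the wing in line with the pipe. Then press it down with about 15 N while turning it a quarter turn, so that the wing ends across the pipe and the plug is wedged tight and holds when let go; pressing alone does not wedge it, and over 20 N or so may crack the barrel. Leave the other things where they are.

Things in the scene. Friction and masses are not known exactly. Their poses are not given: they have to be found in the camera images.
- plug: Loose tapered stopcock plug, steel, 190 to 265 g, upright in one of the rack's holes, collar on the rack's top. Origin on its axis at the underside of its round collar (32 mm across, 6 mm thick); z up; x along its wing handle (up to 80 degrees from the rack's x). Below the collar a 9 mm neck, then a cone, 23 mm across at its top, 17 mm at its tip 48 mm below the collar (4.5 degrees half angle).
- wing (a point): Middle of the plug's wing handle, on the plug's axis 26 mm above the collar's underside. The wing is a flat upright blade, 40 mm long (along the plug's x), 10 mm thick (along y), from the collar's top (6 mm above its underside) up to 41 mm. Grip it across its thickness with about 80 N, fingertips just clear of the collar.
- stopcock: Rinse tank and stopcock on one base plate fixed to the bench; yaw up to 26 degrees. Origin on the bench under the vertical bore; x along the horizontal pipe (18 mm thick, axis 64 mm up): open white tank (115 x 105 mm, 110 mm high) on the +x side, 57 to 172 mm from the bore; spout on the -x side, 68 mm. Wing along this x = in line with the pipe; along this y = across the pipe.
- bore_mouth (a point): Centre of the rim of the upright grey barrel (38 mm outside), 90 mm above the bench, z up: mouth of its tapered bore, about 22 mm wide. The bore is a sleeve at a different depth each time: the plug first touches all round with its collar's underside 11 to 21 mm above the rim (feel for it) and centres itself if let go there. The sleeve then slides down 0 to 5 mm at about 5 N before it bears.
- barrel (a joint): How far the barrel is pushed down on its stiff spring seat (m): 0 unloaded, 20 N per mm; over 1.1 mm (22 N) is too much. Once the sleeve bears, pressing alone wedges the plug 2 to 4 mm deeper; about 16 to 18 N kept up through a slow quarter turn (0.2 rad/s, torque about 0.6 Nm) brings it to 4 to 7 mm, tight. Go by force, and ease the push off before letting go.
- rack: Wooden rack block fixed to the bench, 80 mm (x) by 235 mm (y), 55 mm high, origin under its centre; three upright holes of 27 mm diameter in a row along y, at y = -76, 0 and +76 mm, hold the plug, the sample tube and the bung in any order.
- sample_tube: Leave it alone. Closed sample tube standing in the rack, white round screw cap 26 mm across and 23 mm high. Origin on its axis at the rack's top.
- bung: Leave it alone. Black rubber bung standing in the rack, round flat head 34 mm across, 12 mm high. Origin on its axis at the rack's top.
- slide_box: Leave it alone. Wooden slide box on the bench, 90 x 50 x 32 mm. Origin under its centre.
- reagent: Leave it alone. Brown glass bottle on the bench, 44 mm across, 85 mm tall. Origin under its centre.

How it is judged:
By the outcome, as a careful person would: the job done as asked, in the order asked, and still so for the second after the job is handed in, with the robot touching nothing.
It also fails if it takes over 72 s, if anything falls off the work surface, if the arm or the gripper's body presses on something with over 40 N, if the wrist force passes 120 N, or if a joint passes its speed limit or range.

ROBOT

A 6-joint arm with a two-finger parallel gripper is mounted at the origin on the work surface. World frame = base frame: x ahead of the robot, y to its left, z up, the work surface at z = 0. Lengths are in mm, angles in rad, forces in N, time in s.
With the tool pointing down it reaches from about 400 to 925 mm from the base axis. Payload 12.5 kg.
Tool frame: the origin (TCP) lies midway between the tips of the shut fingers; the grasp point (between the pads) lies 19 mm behind it (env.pinch_z is the z of the grasp point in the tool frame, in mm); z points along the fingers, y is the line along which they close (so a half turn about z gives the same grasp; the last joint's range is limited). The gripper opens to 95 mm and grips with 3 to 60 N. Pads are 20 mm wide; open, the fingers measure 119 mm over their backs; the gripper's body (75 mm by 180 mm) begins 59 mm behind the grasp point.
Start: joints at [1.098, 0.491, 1.559, -0, 1.092, -0.106], TCP at [224.128, 583.449, 214.661] pointing down, gripper open.
Joint ranges: [-3.1, 3.1], [-0.84, 2.19], [0.05, 2.79], [-1.13, 4.28], [0.06, 2.93], [-2.69, 2.69]. Speed limits (rad/s): [2.22, 2.22, 2.79, 3.14, 3.14, 3.14].

INTERFACE

Orientations are given as [roll, pitch, yaw] about the fixed x, y, z axes, in that order (R = Rz(yaw) Ry(pitch) Rx(roll)).
In Python, from cell import env, eyes gives the robot as it stands.
- The arm moves only by the shell command python3 -m inch 'ROWS'. ROWS is JSON, a list of rows, each a list of 3 entries, a list of its own where there are three numbers: the shift along the tool's x, y, z in units of 60 mm (1.0 is 60 mm), then the turn about the tool's z in units of 5 degrees (1.0 is 5 degrees), then the closure, from -1 (fully open) to 1 (shut). In form: [[[tx, ty, tz], turn, claw], ...]. A call has exactly 10 rows; each row shifts and turns the commanded pose from where the row before left it, along the tool's axes as they then stand; what a row does not reach is not made up. A row lasts 1/8 s, in which the tool goes at most 62.5 mm and 10.7 degrees, less where a joint would pass 70% of its speed; a pose out of reach is approached as far as the arm can. A call is refused whole if a number of a shift passes 1 or a number of a turn 1, either way. A call with a gripper value outside its range is refused whole. The fingers move at their own pace and stop on an object; the grip force is fixed at half the most. Time passes only in rows, so rows that do not move let the fingers close, or fill a call up. It gives the time, the measured TCP pose, the force, the opening and the grip force at its end, in the units of the state.
- env.state(): the state, without advancing time (a new reading comes with each control period).
- eyes.read_camera(name): name is "scene" or "top" or "wrist"; returns a dict with "pixels" (480x640x3 uint8, red, green, blue), "fx", "fy", "cx", "cy" (pixels), "extrinsics" (4x4, takes a point from world to camera coordinates). Camera axes: x right, y down, z forward; pixel columns grow to the right and rows downward; lengths in mm; the calibration is good to about 2 mm. A picture is of the moment at which its call begins. There is no depth.
- env.job_done(): hands the job in; it is judged then, once.
Trained networks look in a picture, given as the dict that the camera call returned (one of the last four; its "shot" number tells which), for a name from the list of things; names that differ only in an ending like _2 or _b are one class to them, and where a whole thing is asked for, a point or a joint stands for the part that bears it (a point fixed in the world has none). Each returns a list of dicts, best first, with "score" (0 to 1); they miss things now and then, are a little off and sometimes report something else, mostly with a low value. They report only what shows in the picture. A call takes as long as a camera call.
- eyes.boxes_of(name, picture): "centre" ([row, column] in pixels, amid what is visible of it).
- eyes.cut_out(name, picture): "mask" (480x640 bool, what is visible of it) and "centre" ([row, column] in pixels, amid what is visible of it).
- eyes.spot_point(name, picture): "centre" ([row, column] in pixels: a listed point, or the origin of a listed thing).
The state is a dict: "t": time; "joints": joint angles; "qvel": joint speeds; "tau": joint torques, N m; "eef_pos": TCP position; "tcp_rot": TCP orientation; "ft_force": force on the tool from outside, world axes, zero at the start; "moment": the same for the moment, N m; "opening": opening from 0.0 (shut) to 1.0 (fully open); "grip_force": force on a finger pad.
Only numpy, scipy, OpenCV 4.12 (cv2) and the standard library are available. Lean on these libraries where they do the work, as an engineer would, in place of code of your own. Each camera call takes 0.05 s, during which the arm holds its last target. There are 200 camera calls.

## Working session

There is one attempt and no reset: what is moved stays moved. The work goes in short steps, Python scripts to look and compute and a shell command to move; the robot and the scene stay as the last step left them, time stands still between calls to the robot, and variables do not carry over. Pictures are saved under pics/ and viewed, at most 10 in all, crops included, and the job is handed in when it is done.

```bash
mkdir -p pics; ls; cat > h.py <<'E'
import numpy as np, cv2
from cell import env, eyes
from scipy.spatial.transform import Rotation as R
def ray(p,rc):
    E=np.array(p["extrinsics"]); d=np.array([(rc[1]-p["cx"])/p["fx"],(rc[0]-p["cy"])/p["fy"],1.])
    return -E[:3,:3].T@E[:3,3], E[:3,:3].T@d
def atz(p,rc,z):
    o,d=ray(p,rc); return o+d*(z-o[2])/d[2]
def proj(p,X):
    E=np.array(p["extrinsics"]); c=E[:3,:3]@np.array(X)+E[:3,3]
    return [p["fy"]*c[1]/c[2]+p["cy"],p["fx"]*c[0]/c[2]+p["cx"]]
E
python3 - <<'E'
from h import *
s=env.state(); print({k:np.round(v,3) for k,v in s.items()}, env.pinch_z)
ps={}
for n in("scene","top"):
    p=eyes.read_camera(n); ps[n]=p; cv2.imwrite(f"pics/{n}0.png",p["pixels"][:,:,::-1])
    print(n,np.round(ray(p,(240,320)),2).tolist())
    for q,z in(("wing",81),("plug",55),("bore_mouth",90),("stopcock",0),("rack",0),("sample_tube",55),("bung",55),("slide_box",0),("reagent",0)):
        r=eyes.spot_point(q,p)[:2]
        print(n,q,[(np.round(x["centre"]).tolist(),round(x["score"],2),np.round(atz(p,x["centre"],z)).tolist()) for x in r])
E
```

```text
pics
{'t': np.float64(0.0), 'joints': array([ 1.098,  0.492,  1.559, -0.   ,  1.092, -0.106]), 'qvel': array([-0.001, -0.001, -0.001, -0.   , -0.001, -0.   ]), 'tau': array([ 0.0000e+00, -6.1265e+01, -2.5817e+01,  6.9000e-02,  4.8000e-02,
       -0.0000e+00]), 'eef_pos': array([224.005, 583.196, 214.049]), 'tcp_rot': array([-3.14 , -0.   ,  2.775]), 'ft_force': array([0.665, 0.368, 0.473]), 'moment': array([ 0.012, -0.055, -0.022]), 'grip_force': np.float64(0.0), 'opening': np.float64(0.998)} -18.8
scene [[1105.01, -736.37, 666.48], [-0.47, 0.69, -0.55]]
scene wing [([283.0, 190.0], 0.92, [477.0, -245.0, 81.0])]
scene plug [([292.0, 195.0], 0.56, [478.0, -238.0, 55.0])]
scene bore_mouth [([189.0, 364.0], 0.59, [579.0, 217.0, 90.0])]
scene stopcock [([218.0, 368.0], 0.8, [580.0, 239.0, 0.0])]
scene rack [([296.0, 235.0], 0.7, [497.0, -160.0, 0.0])]
scene sample_tube [([220.0, 370.0], 0.58, [632.0, 152.0, 55.0])]
scene bung [([274.0, 230.0], 0.68, [495.0, -161.0, 55.0])]
scene slide_box [([184.0, 356.0], 0.64, [462.0, 383.0, 0.0]), ([222.0, 366.0], 0.39, [585.0, 220.0, 0.0])]
scene reagent [([367.0, 304.0], 0.72, [724.0, -242.0, 0.0])]
top [[336.82, 5.67, 1445.78], [0.19, -0.0, -0.98]]
top wing [([299.0, 418.0], 0.62, [468.0, -232.0, 81.0])]
top plug [([299.0, 417.0], 0.71, [470.0, -233.0, 55.0])]
top bore_mouth [([245.0, 224.0], 0.7, [587.0, 226.0, 90.0])]
top stopcock [([253.0, 228.0], 0.68, [585.0, 228.0, 0.0])]
top rack [([290.0, 386.0], 0.8, [497.0, -167.0, 0.0])]
top sample_tube [([277.0, 358.0], 0.7, [522.0, -93.0, 55.0])]
top bung [([283.0, 385.0], 0.59, [508.0, -158.0, 55.0])]
top slide_box [([298.0, 163.0], 0.85, [469.0, 386.0, 0.0])]
top reagent [([202.0, 413.0], 0.59, [724.0, -239.0, 0.0]), ([302.0, 162.0], 0.48, [460.0, 387.0, 0.0])]
```

```bash
python3 - <<'E'
import cv2
a=cv2.imread("pics/top0.png"); b=cv2.imread("pics/scene0.png")
t=cv2.resize(a[190:340,140:460],(800,375),interpolation=cv2.INTER_CUBIC)
s=cv2.resize(b[130:400,150:450],None,fx=.75,fy=.75)
s1=cv2.resize(b[240:320,150:280],(390,225)); s2=cv2.resize(b[150:240,320:450],(400,225))
import numpy as np
o=np.zeros((600,800,3),np.uint8); o[:375]=t; o[375:,:390]=s1; o[375:,400:]=s2
cv2.imwrite("pics/v1.png",o)
E
```

```text
(no output)
```

View pics/v1.png

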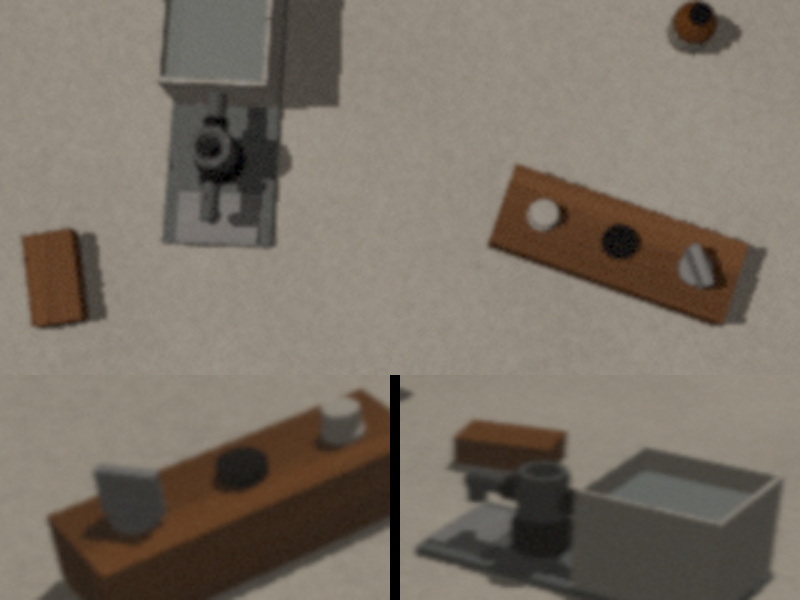

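```bash
cat >> h.py <<'E'
def plan(x,y,z,yaw):
    "tool-frame shift (units) first, then the turn units"
    s=env.state(); Rm=R.from_euler("xyz",s["tcp_rot"]).as_matrix()
    d=Rm.T@(np.array([x,y,z])-s["eef_pos"])/60
    dy=(yaw-s["tcp_rot"][2]+np.pi)%(2*np.pi)-np.pi
    print("shift",np.round(d,3),"n>=",np.abs(d).max().round(1),"turn",round(-np.degrees(dy)/5,2)," t",round(s["t"],2),"j6",s["joints"][5].round(2),"F",np.round(s["ft_force"],1))
E
python3 - <<'E'
from h import *
p=eyes.read_camera("wrist"); s=env.state()
E=np.array(p["extrinsics"]); Rm=R.from_euler("xyz",s["tcp_rot"]).as_matrix()
c=-E[:3,:3].T@E[:3,3]
print("cam in tool",np.round(Rm.T@(c-s["eef_pos"])),"axes",np.round(Rm.T@E[:3,:3].T,2).tolist(),p["fx"])
plan(530,226,280,2.775)
E
```

```text
cam in tool [  74.   -0. -170.] axes [[0.0, -0.96, -0.26], [1.0, 0.0, -0.0], [0.0, -0.26, 0.96]] 419.3976720463994
shift [-6.895 -3.733 -1.089] n>= 6.9 turn -0.0  t 1.05 j6 -0.11 F [ 1.1 -0.2 -0.5]
```

```bash
python3 -m inch '[[[-0.3,-0.2,-0.2],0,-1],[[-0.9,-0.5,-0.2],0,-1],[[-0.9,-0.5,-0.2],0,-1],[[-0.9,-0.5,-0.2],0,-1],[[-0.9,-0.5,-0.2],0,-1],[[-0.9,-0.5,-0.1],0,-1],[[-0.9,-0.5,0],0,-1],[[-0.9,-0.5,0],0,-1],[[-0.7,-0.2,0],0,-1],[[0,0,0],0,-1]]'
cat >> h.py <<'E'
def look(names,save=None,cam="wrist"):
    p=eyes.read_camera(cam)
    if save: cv2.imwrite("pics/"+save+".png",p["pixels"][:,:,::-1])
    for q,z in names:
        print(q,[(np.round(x["centre"],1).tolist(),round(x["score"],2),np.round(atz(p,x["centre"],z),1).tolist()) for x in eyes.spot_point(q,p)[:2]])
    return p
E
python3 - <<'E'
from h import *
print(env.state()["eef_pos"])
p=look([("bore_mouth",90),("stopcock",0)],"w1")
E
```

```text
t: 2.3
eef_pos: [549.7, 206.1, 280.6]
tcp_rot: [3.142, 0.001, 2.771]
ft_force: [-0.7, -0.3, -1.1]
opening: 0.999
grip_force: 0.0
[549.66298167 206.14396548 280.58107202]
bore_mouth [([235.6, 356.7], 0.56, [578.7, 224.4, 90.0])]
stopcock [([216.6, 351.4], 0.9, [581.0, 224.2, 0.0])]
```

View pics/w1.png

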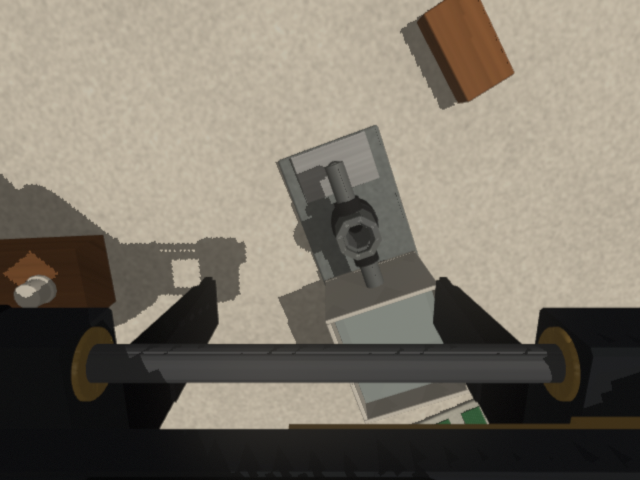

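```bash
python3 - <<'E'
import cv2
a=cv2.imread("pics/w1.png")[110:310,260:460]
cv2.imwrite("pics/w1z.png",cv2.resize(a,(600,600),interpolation=cv2.INTER_CUBIC))
E
```

```text
(no output)
```

View pics/w1z.png

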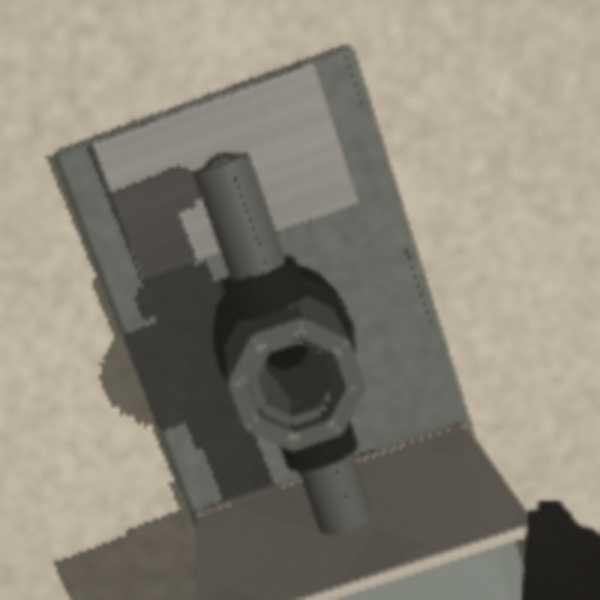

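```bash
cat >> h.py <<'E'
def yawpx(p,a,b,z):
    A=atz(p,a,z);B=atz(p,b,z); return np.degrees(np.arctan2(*(B-A)[1::-1])).round(1),np.round(A,1),np.round(B,1)
E
python3 - <<'E'
from h import *
p=eyes.read_camera("wrist")
f=lambda x,y:(110+y/3,260+x/3)
print("rim",atz(p,f(297,385),90))
print(yawpx(p,f(223.5,165),f(344,526),64),yawpx(p,f(223.5,165),f(257.5,268.5),64))
for a,b in(((52,158),(195,520)),((350,47),(470,428))): print(yawpx(p,f(*a),f(*b),5))
plan(455,-225,280,2.775)
E
```

```text
rim [579.43940036 228.42516878  90.        ]
(np.float64(-2.1), array([513.6, 230.5,  64. ]), array([637.5, 226.1,  64. ])) (np.float64(-2.3), array([513.6, 230.5,  64. ]), array([547.1, 229.2,  64. ]))
(np.float64(-0.7), array([495.3, 174.7,   5. ]), array([639.3, 172.9,   5. ]))
(np.float64(-1.3), array([497.3, 284.3,   5. ]), array([641.9, 281. ,   5. ]))
shift [-1.158 -7.311  0.01 ] n>= 7.3 turn 0.0  t 2.5 j6 -0.95 F [-0.2 -0.  -0.1]
```

```bash
python3 -m inch '[[[-0.1,-0.4,0],0,-0.2],[[-0.1,-0.9,0],0,-0.2],[[-0.2,-0.9,0],0,-0.2],[[-0.2,-0.9,0],0,-0.2],[[-0.2,-0.9,0],0,-0.2],[[-0.1,-0.9,0],0,-0.2],[[-0.1,-0.9,0],0,-0.2],[[-0.1,-0.9,0],0,-0.2],[[-0.06,-0.6,0],1,-0.2],[[0,0,0],1,-0.2]]'
for i in 1 2; do :; done
python3 -m inch '[[[0,0,0],1,-0.2],[[0,0,0],1,-0.2],[[0,0,0],1,-0.2],[[0,0,0],1,-0.2],[[0,0,0],1,-0.2],[[0,0,0],1,-0.2],[[0,0,0],1,-0.2],[[0,0,0],1,-0.2],[[0,0,0],1,-0.2],[[0,0,0],1,-0.2]]'
python3 -m inch '[[[0,0,0],1,-0.2],[[0,0,0],1,-0.2],[[0,0,0],1,-0.2],[[0,0,0],1,-0.2],[[0,0,0],1,-0.2],[[0,0,0],1,-0.2],[[0,0,0],1,-0.2],[[0,0,0],1,-0.2],[[0,0,0],1,-0.2],[[0,0,0],1,-0.2]]'
python3 - <<'E'
from h import *
p=look([("wing",81),("plug",55),("rack",0),("sample_tube",55),("bung",55)],"w2")
plan(471,-234,200,.42)
E
```

```text
t: 3.75
eef_pos: [455.2, -225.7, 280.5]
tcp_rot: [-3.141, 0.0, 2.596]
ft_force: [-0.4, 0.5, -0.3]
opening: 0.6
grip_force: 0.0
t: 5.0
eef_pos: [455.9, -223.5, 280.7]
tcp_rot: [3.141, 0.0, 1.727]
ft_force: [-0.4, 0.2, 0.2]
opening: 0.601
grip_force: 0.0
t: 6.25
eef_pos: [455.9, -223.4, 280.7]
tcp_rot: [3.141, -0.0, 0.854]
ft_force: [0.0, 0.7, 0.3]
opening: 0.598
grip_force: 0.0
wing [([206.2, 352.5], 0.94, [477.0, -236.5, 81.0]), ([203.2, 348.1], 0.46, [475.8, -231.9, 81.0])]
plug [([198.5, 351.3], 0.8, [479.0, -234.9, 55.0])]
rack []
sample_tube [([35.7, 285.4], 0.94, [527.6, -89.1, 55.0])]
bung [([127.1, 320.6], 0.69, [500.3, -166.3, 55.0])]
shift [0.041 0.297 1.341] n>= 1.3 turn 5.01  t 6.55 j6 0.13 F [ 0.2  0.1 -0.3]
```

View pics/w2.png

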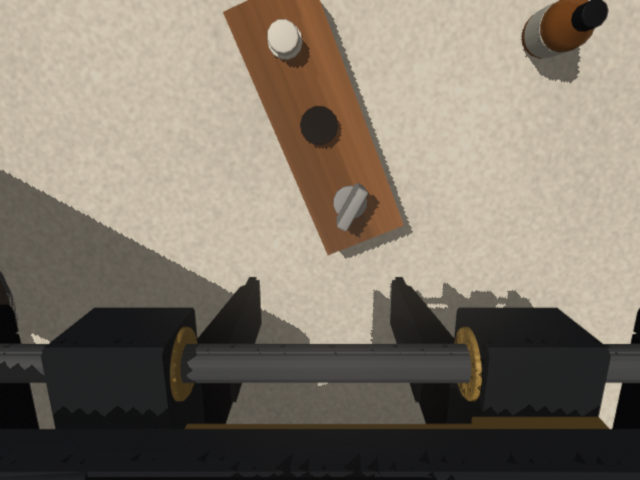

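```bash
python3 - <<'E'
import cv2
a=cv2.imread("pics/w2.png")[170:240,310:395]
cv2.imwrite("pics/w2z.png",cv2.resize(a,None,fx=7,fy=7,interpolation=cv2.INTER_CUBIC))
E
```

```text
(no output)
```

View pics/w2z.png

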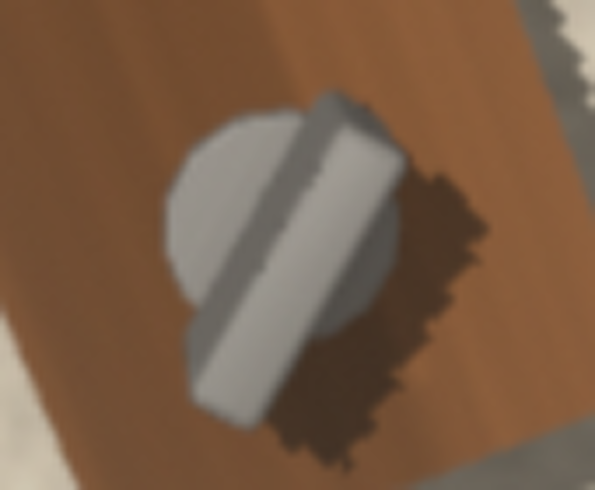

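```bash
python3 - <<'E'
from h import *
p=eyes.read_camera("wrist")
f=lambda x,y:(170+y/7,310+x/7)
print(atz(p,f(298,276),96),atz(p,f(282,225),61))
print(yawpx(p,f(221,410),f(375,142),96),yawpx(p,f(192,390),f(345,125),96),yawpx(p,f(250,430),f(405,160),96))
E
```

```text
[ 476.44491707 -236.56615113   96.        ] [ 476.48572868 -236.56750729   61.        ]
(np.float64(20.4), array([ 458.3, -243.3,   96. ]), array([ 494.1, -230. ,   96. ])) (np.float64(20.1), array([ 457.3, -239. ,   96. ]), array([ 492.7, -226. ,   96. ])) (np.float64(20.6), array([ 459.4, -247.6,   96. ]), array([ 495.5, -234.1,   96. ]))
```

```bash
python3 -m inch '[[[0,0,0],0.95,-0.2],[[0,0,0],0.95,-0.2],[[0,0,0],0.95,-0.2],[[0,0,0],0.95,-0.2],[[0,0,0],0.95,-0.2],[[0,0,0],0.95,-0.2],[[0,0,0],0,-0.2],[[0,0,0],0,-0.2],[[0,0,0],0,-0.2],[[0,0,0],0,-0.2]]'
python3 - <<'E'
from h import *
plan(476.5,-236.5,63.5,.356)
print(env.state()["opening"])
E
```

```text
t: 7.85
eef_pos: [455.9, -224.6, 280.3]
tcp_rot: [-3.142, -0.0, 0.358]
ft_force: [0.8, -0.5, -0.2]
opening: 0.6
grip_force: 0.0
shift [0.252 0.306 3.613] n>= 3.6 turn 0.02  t 7.85 j6 0.62 F [ 0.8 -0.5 -0.2]
0.5996134116563383
```

```bash
python3 -m inch '[[[0.12,0.15,0.3],0,-0.2],[[0.13,0.16,0.5],0,-0.2],[[0,0,0.6],0,-0.2],[[0,0,0.6],0,-0.2],[[0,0,0.5],0,-0.2],[[0,0,0.4],0,-0.2],[[0,0,0.3],0,-0.2],[[0,0,0.2],0,-0.2],[[0,0,0.1],0,-0.2],[[0,0,0],0,-0.2]]'
python3 - <<'E'
from h import *
plan(476.5,-236.5,63.5,.356)
p=look([("wing",81),("plug",55)],"w3")
E
```

```text
t: 9.1
eef_pos: [476.5, -236.8, 70.0]
tcp_rot: [-3.141, 0.0, 0.358]
ft_force: [-0.1, -0.1, 0.7]
opening: 0.6
grip_force: 0.0
shift [ 0.002 -0.004  0.109] n>= 0.1 turn 0.02  t 9.1 j6 0.63 F [-0.1 -0.1  0.7]
wing [([313.4, 322.9], 0.62, [475.6, -236.5, 81.0])]
plug [([291.5, 322.0], 0.58, [474.5, -236.3, 55.0])]
```

View pics/w3.png

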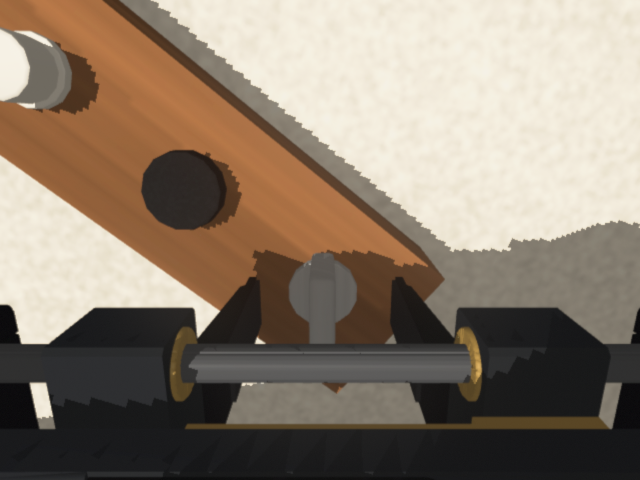

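```bash
python3 -m inch '[[[0,0,0.1],0,-0.2],[[0,0,0],0,1],[[0,0,0],0,1],[[0,0,0],0,1],[[0,0,0],0,1],[[0,0,0],0,1],[[0,0,0],0,1],[[0,0,0],0,1],[[0,0,0],0,1],[[0,0,0],0,1]]'
```

```text
t: 10.5
eef_pos: [476.4, -236.7, 64.3]
tcp_rot: [-3.141, 0.0, 0.358]
ft_force: [-0.6, 3.0, 1.6]
opening: 0.101
grip_force: 30.0
```

```bash
python3 -m inch '[[[0,0,-0.1],0,1],[[0,0,-0.2],0,1],[[0,0,-0.3],0,1],[[0,0,-0.4],0,1],[[0,0,-0.6],0,1],[[0,0,-0.6],0,1],[[0,0,-0.6],0,1],[[0,0,-0.4],0,1],[[0,0,-0.2],0,1],[[0,0,0],0,1]]'
python3 - <<'E'
from h import *
print(env.state()["opening"],env.state()["ft_force"])
plan(540,228,265,-.026)
E
```

```text
t: 11.75
eef_pos: [476.4, -236.8, 268.8]
tcp_rot: [3.141, -0.001, 0.358]
ft_force: [0.2, 0.6, -2.4]
opening: 0.101
grip_force: 30.0
0.10089488872457796 [ 0.23226344  0.56736072 -2.4080551 ]
shift [ 3.703 -6.885  0.06 ] n>= 6.9 turn 4.39  t 11.75 j6 0.63 F [ 0.2  0.6 -2.4]
```

```bash
python3 -m inch '[[[0.1,-0.3,0],0,1],[[0.3,-0.6,0],0,1],[[0.5,-0.9,0],0,1],[[0.5,-0.9,0],0,1],[[0.5,-0.9,0],0,1],[[0.5,-0.9,0],0,1],[[0.5,-0.9,0],0,1],[[0.5,-0.8,0],0,1],[[0.2,-0.5,0],0,1],[[0.1,-0.2,0],0,1]]'
python3 -m inch '[[[0,0,0],0.5,1],[[0,0,0],0.9,1],[[0,0,0],1,1],[[0,0,0],1,1],[[0,0,0],0.7,1],[[0,0,0],0.3,1],[[0,0,0],0,1],[[0,0,0],0,1],[[0,0,0],0,1],[[0,0,0],0,1]]'
python3 - <<'E'
from h import *
plan(579.5,228.3,160,-.027)
p=look([("wing",280),("bore_mouth",90)],"w4")
p=look([("bore_mouth",90),("wing",280)],"t4","top")
E
```

```text
t: 13.0
eef_pos: [538.4, 230.9, 267.1]
tcp_rot: [-3.141, 0.002, 0.36]
ft_force: [-0.7, -0.5, -1.5]
opening: 0.102
grip_force: 30.0
t: 14.25
eef_pos: [539.5, 228.7, 268.3]
tcp_rot: [-3.142, -0.0, -0.026]
ft_force: [-0.4, 0.8, -2.9]
opening: 0.105
grip_force: 30.0
shift [ 0.666 -0.01   1.806] n>= 1.8 turn 0.01  t 14.25 j6 1.89 F [-0.4  0.8 -2.9]
wing [([315.5, 326.2], 0.69, [538.3, 228.0, 280.0])]
bore_mouth [([162.9, 326.3], 0.74, [583.8, 226.4, 90.0])]
bore_mouth [([247.3, 220.6], 0.38, [582.3, 233.2, 90.0])]
wing []
```

View pics/w4.png

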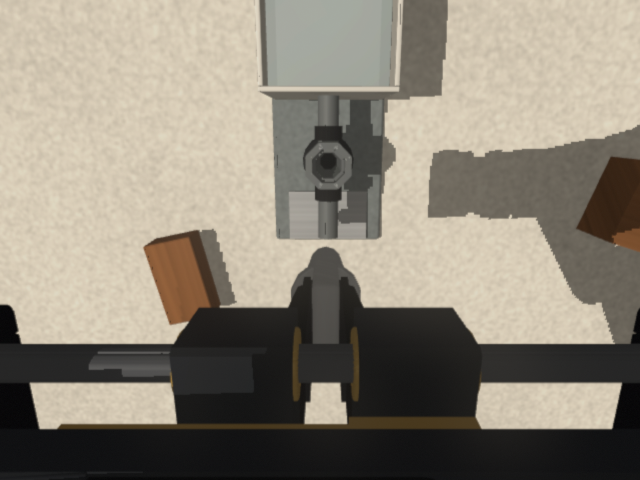

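```bash
python3 - <<'E'
import cv2,numpy as np
a=cv2.imread("pics/w4.png"); g=lambda r,c:cv2.resize(a[r:r+75,c:c+75],None,fx=5.2,fy=5.2,interpolation=cv2.INTER_CUBIC)
z=np.hstack([g(126,290),np.clip(g(240,288).astype(float)*2.2,0,255).astype(np.uint8)])
print(z.shape)
cv2.imwrite("pics/w4z.png",z)
from h import *
p=eyes.read_camera("wrist");print(p["cx"],p["cy"])
E
```

```text
(390, 780, 3)
325.3168732343809 240.20826572747322
```

View pics/w4z.png

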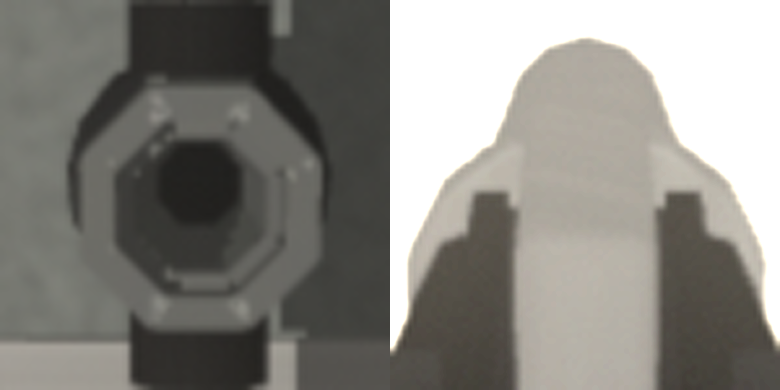

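```bash
python3 - <<'E'
from h import *
p=eyes.read_camera("wrist"); s=env.state(); Rm=R.from_euler("xyz",s["tcp_rot"]).as_matrix(); T=s["eef_pos"]
pr=lambda *q: np.round(proj(p,T+Rm@np.array(q,float)),1)
o=9.3
for n,q in dict(tipedge=(8.5,0,o+48),conetop=(11.5,0,o+9),collar_edge_low=(16,0,o),collar_edge_top=(16,0,o-6),wingbot=(20,0,o-6),wingtop=(20,0,o-41),collarL=(0,-16,o-6),collarR=(0,16,o-6),wt1=(20,-5,o-41),wt2=(20,5,o-41)).items(): print(n,pr(*q))
rim=atz(p,(165.8,328.5),90); print(rim)
# solve calibration offset from two views, e in tool frame
e1=np.array([579.44,228.43]);e2=rim[:2]
r=lambda a:np.array([[np.cos(a),np.sin(a)],[np.sin(a),-np.cos(a)]])
A=np.block([[np.eye(2),r(2.771)],[np.eye(2),r(-.026)]])
print(np.linalg.solve(A,np.r_[e1,e2]))
E
```

```text
tipedge [246.1 324.5]
conetop [263.1 324.4]
collar_edge_low [260.  324.3]
collar_edge_top [264.3 324.3]
wingbot [255.5 324.3]
wingtop [285.4 324.1]
collarL [298.3 288.5]
collarR [298.3 360.2]
wt1 [285.4 309.9]
wt2 [285.4 338.2]
[581.46019078 224.60536503  90.        ]
[580.11731056 226.34190395   1.38757128   1.70104105]
```

```bash
python3 -m inch '[[[0.1,0,0.1],0,1],[[0.2,0.01,0.2],0,1],[[0.2,0.02,0.3],0,1],[[0.2,0.01,0.4],0,1],[[0,0,0.4],0,1],[[0,0,0.3],0,1],[[0,0,0.15],0,1],[[0,0,0.05],0,1],[[0,0,0],0,1],[[0,0,0],0,1]]'
python3 - <<'E'
from h import *
plan(581.7,226.3,152,-.027); print(env.state()["ft_force"],env.state()["moment"])
p=look([],"w5"); s=look([],"s5","scene")["pixels"][:,:,::-1]
a=p["pixels"][:,:,::-1]
z=np.hstack([cv2.resize(a[180:330,250:400],(400,400)),cv2.resize(s[140:240,320:420],(400,400))])
cv2.imwrite("pics/w5z.png",np.clip(z*1.6,0,255).astype(np.uint8))
E
```

```text
t: 15.9
eef_pos: [581.7, 225.3, 154.9]
tcp_rot: [-3.141, -0.001, -0.026]
ft_force: [0.4, 0.1, -2.6]
opening: 0.103
grip_force: 30.0
shift [-0.001 -0.016  0.049] n>= 0.0 turn 0.01  t 15.9 j6 1.86 F [ 0.4  0.1 -2.6]
[ 0.41504794  0.09099536 -2.57459289] [-0.02264226  0.13133653  0.02403316]
```

View pics/w5z.png

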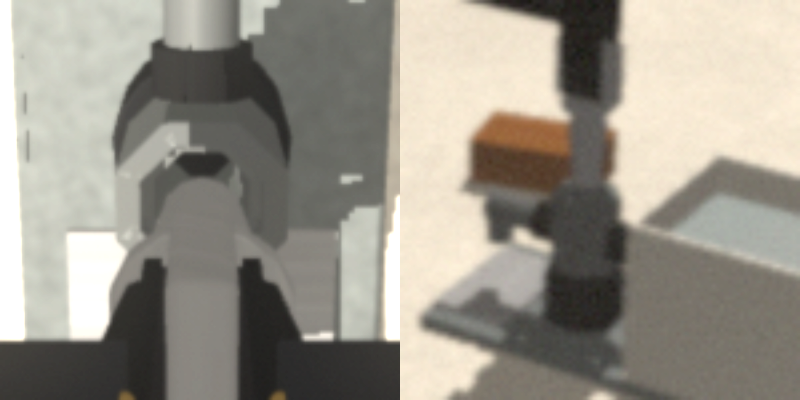

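```bash
python3 -m inch '[[[0.005,0,0.05],0,1],[[0,0,0.05],0,1],[[0,0,0.05],0,1],[[0,0,0.05],0,1],[[0,0,0.05],0,1],[[0,0,0.05],0,1],[[0,0,0.05],0,1],[[0,0,0.05],0,1],[[0,0,0.05],0,1],[[0,0,0],0,1]]'
```

```text
t: 17.25
eef_pos: [581.7, 225.2, 127.1]
tcp_rot: [3.142, 0.0, -0.026]
ft_force: [-0.4, 1.1, -2.0]
opening: 0.101
grip_force: 30.0
```

```bash
python3 -m inch '[[[0,0,0.01],0,1],[[0,0,0.01],0,1],[[0,0,0.01],0,1],[[0,0,0.01],0,1],[[0,0,0.01],0,1],[[0,0,0.01],0,1],[[0,0,0.01],0,1],[[0,0,0.01],0,1],[[0,0,0.01],0,1],[[0,0,0],0,1]]'
python3 -m inch '[[[0,0,0.008],0,1],[[0,0,0.008],0,1],[[0,0,0.008],0,1],[[0,0,0.008],0,1],[[0,0,0.008],0,1],[[0,0,0],0,1],[[0,0,0],0,1],[[0,0,0],0,1],[[0,0,0],0,1],[[0,0,0],0,1]]'
```

```text
t: 18.5
eef_pos: [581.7, 225.2, 121.9]
tcp_rot: [-3.142, 0.0, -0.026]
ft_force: [0.0, 0.4, -1.8]
opening: 0.101
grip_force: 30.0
t: 19.75
eef_pos: [581.7, 225.2, 119.5]
tcp_rot: [-3.142, 0.0, -0.026]
ft_force: [-1.0, -0.3, -1.9]
opening: 0.104
grip_force: 30.0
```

```bash
python3 -m inch '[[[0,0,0.005],0,1],[[0,0,0.005],0,1],[[0,0,0.005],0,1],[[0,0,0.005],0,1],[[0,0,0.005],0,1],[[0,0,0.005],0,1],[[0,0,0.005],0,1],[[0,0,0.005],0,1],[[0,0,0],0,1],[[0,0,0],0,1]]'
```

```text
t: 21.0
eef_pos: [581.8, 225.2, 117.1]
tcp_rot: [-3.141, -0.0, -0.026]
ft_force: [-0.4, 0.9, -1.7]
opening: 0.103
grip_force: 30.0
```

```bash
python3 -m inch '[[[0,0,0.005],0,1],[[0,0,0.005],0,1],[[0,0,0.005],0,1],[[0,0,0.005],0,1],[[0,0,0.005],0,1],[[0,0,0.005],0,1],[[0,0,0.005],0,1],[[0,0,0.005],0,1],[[0,0,0],0,1],[[0,0,0],0,1]]'
```

```text
t: 22.25
eef_pos: [581.7, 225.3, 114.7]
tcp_rot: [-3.141, 0.0, -0.026]
ft_force: [-1.1, 1.9, -1.3]
opening: 0.105
grip_force: 30.0
```

```bash
python3 -m inch '[[[0,0,0.005],0,1],[[0,0,0.005],0,1],[[0,0,0.005],0,1],[[0,0,0.005],0,1],[[0,0,0],0,1],[[0,0,0],0,1],[[0,0,0],0,1],[[0,0,0],0,1],[[0,0,0],0,1],[[0,0,0],0,1]]'
python3 -c "
from h import *
s=env.state();print(s['ft_force'],s['moment'])"
```

```text
t: 23.5
eef_pos: [581.8, 225.3, 113.5]
tcp_rot: [-3.141, -0.0, -0.026]
ft_force: [-2.7, 2.0, 1.2]
opening: 0.104
grip_force: 30.0
[-2.71953133  2.00486512  1.22267666] [0.50778446 0.65901518 0.04336125]
```

```bash
python3 -m inch '[[[-0.006,-0.004,0],0,1],[[-0.006,-0.005,0],0,1],[[0,0,0],0,1],[[0,0,0],0,1],[[0,0,0],0,1],[[0,0,0],0,1],[[0,0,0],0,1],[[0,0,0],0,1],[[0,0,0],0,1],[[0,0,0],0,1]]'
python3 -m inch '[[[0,0,0],0,0.5],[[0,0,0],0,0.5],[[0,0,0],0,0.5],[[0,0,0],0,0.5],[[0,0,0],0,0.5],[[0,0,0],0,0.5],[[0,0,0],0,0.5],[[0,0,0],0,0.5],[[0,0,0],0,0.5],[[0,0,0],0,0.5]]'
python3 - <<'E'
from h import *
p=look([("wing",117),("plug",104)],"w6"); s=look([],"s6","scene")["pixels"][:,:,::-1]
a=p["pixels"][:,:,::-1]
z=np.hstack([cv2.resize(a[180:380,225:425],(400,400)),cv2.resize(s[140:240,320:420],(400,400))])
cv2.imwrite("pics/w6z.png",np.clip(z*1.6,0,255).astype(np.uint8))
s=env.state();print(s['ft_force'],s['moment'])
E
```

```text
t: 24.75
eef_pos: [581.2, 225.7, 113.6]
tcp_rot: [-3.142, -0.001, -0.026]
ft_force: [2.5, -3.6, -0.4]
opening: 0.104
grip_force: 30.0
t: 26.0
eef_pos: [581.0, 225.8, 113.5]
tcp_rot: [-3.142, -0.0, -0.026]
ft_force: [0.4, -0.6, 0.6]
opening: 0.251
grip_force: 0.0
wing [([315.9, 326.0], 0.79, [575.7, 225.2, 117.0])]
plug [([291.2, 325.7], 0.73, [581.9, 225.1, 104.0])]
[-0.34331118 -0.16237436 -0.1287662 ] [-0.01390129  0.18508931  0.01636171]
```

View pics/w6z.png

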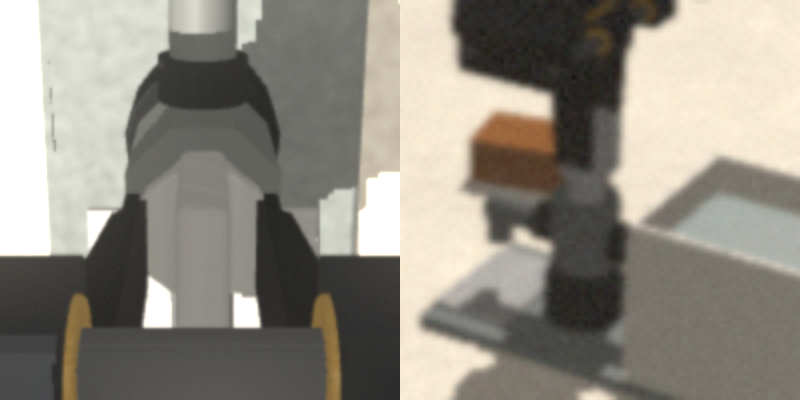

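```bash
python3 -m inch '[[[0.005,0.004,0.015],0,0.5],[[0,0,0],0,1],[[0,0,0],0,1],[[0,0,0],0,1],[[0,0,0],0,1],[[0,0,0],0,1],[[0,0,0],0,1],[[0,0,0],0,1],[[0,0,0],0,1],[[0,0,0],0,1]]'
python3 -c "
from h import *
s=env.state();print(s['eef_pos'],s['ft_force'],s['moment'])"
```

```text
t: 27.45
eef_pos: [581.4, 225.5, 112.6]
tcp_rot: [-3.142, -0.0, -0.026]
ft_force: [0.7, -1.2, -0.9]
opening: 0.108
grip_force: 30.0
[581.3502546  225.51789951 112.626729  ] [ 0.70381508 -1.23177643 -0.87615437] [-0.150909    0.1698503  -0.01028012]
```

```bash
python3 -m inch '[[[0,0,0.005],0,1],[[0,0,0.005],0,1],[[0,0,0.005],0,1],[[0,0,0.005],0,1],[[0,0,0.005],0,1],[[0,0,0.005],0,1],[[0,0,0],0,1],[[0,0,0],0,1],[[0,0,0],0,1],[[0,0,0],0,1]]'
```

```text
t: 28.7
eef_pos: [581.4, 225.5, 110.8]
tcp_rot: [-3.141, -0.0, -0.027]
ft_force: [0.5, -0.3, 0.8]
opening: 0.102
grip_force: 30.0
```

```bash
python3 -m inch '[[[0,0,0.005],0,1],[[0,0,0.005],0,1],[[0,0,0.005],0,1],[[0,0,0.005],0,1],[[0,0,0],0,1],[[0,0,0],0,1],[[0,0,0],0,1],[[0,0,0],0,1],[[0,0,0],0,1],[[0,0,0],0,1]]'
```

```text
t: 29.95
eef_pos: [581.3, 225.5, 109.6]
tcp_rot: [-3.142, -0.0, -0.026]
ft_force: [0.5, -0.9, 1.5]
opening: 0.103
grip_force: 30.0
```

```bash
python3 -m inch '[[[0,0,0.005],0,1],[[0,0,0.005],0,1],[[0,0,0.005],0,1],[[0,0,0.005],0,1],[[0,0,0.005],0,1],[[0,0,0],0,1],[[0,0,0],0,1],[[0,0,0],0,1],[[0,0,0],0,1],[[0,0,0],0,1]]'
```

```text
t: 31.2
eef_pos: [581.3, 225.5, 108.1]
tcp_rot: [-3.142, -0.0, -0.026]
ft_force: [-0.0, 0.2, 1.7]
opening: 0.099
grip_force: 30.0
```

```bash
python3 -m inch '[[[0,0,0.005],0,1],[[0,0,0.005],0,1],[[0,0,0.005],0,1],[[0,0,0.005],0,1],[[0,0,0.005],0,1],[[0,0,0],0,1],[[0,0,0],0,1],[[0,0,0],0,1],[[0,0,0],0,1],[[0,0,0],0,1]]'
```

```text
t: 32.45
eef_pos: [581.4, 225.6, 106.9]
tcp_rot: [-3.141, -0.0, -0.026]
ft_force: [-1.9, -0.7, 5.8]
opening: 0.104
grip_force: 30.0
```

```bash
python3 -m inch '[[[0,0,0.005],0,1],[[0,0,0.005],0,1],[[0,0,0.005],0,1],[[0,0,0.005],0,1],[[0,0,0],0,1],[[0,0,0],0,1],[[0,0,0],0,1],[[0,0,0],0,1],[[0,0,0],0,1],[[0,0,0],0,1]]'
```

```text
t: 33.7
eef_pos: [581.5, 225.6, 106.2]
tcp_rot: [-3.141, -0.001, -0.026]
ft_force: [-2.6, -1.9, 11.2]
opening: 0.102
grip_force: 30.0
```

```bash
python3 -m inch '[[[0,0,0.006],0,1],[[0,0,0.006],0,1],[[0,-0.0006,0],-0.29,1],[[0,-0.0006,0.0005],-0.29,1],[[0,-0.0006,0.0005],-0.29,1],[[0,-0.0006,0.0005],-0.29,1],[[0,-0.0006,0.0005],-0.29,1],[[0,-0.0006,0.0005],-0.29,1],[[0,-0.0006,0.0005],-0.29,1],[[0,-0.0006,0.0005],-0.29,1]]'
python3 -c "
from h import *
s=env.state();print(s['eef_pos'],s['ft_force'],s['moment'])"
```

```text
t: 34.95
eef_pos: [581.5, 225.6, 105.2]
tcp_rot: [3.141, -0.001, 0.177]
ft_force: [-1.0, -3.1, 9.3]
opening: 0.106
grip_force: 30.0
[581.45306541 225.61808843 105.19528874] [-0.99255707 -3.14999518  9.27132636] [-0.73129194  0.62300029 -0.06742343]
```

```bash
python3 -m inch '[[[0,-0.0006,0.006],-0.2,1],[[0,-0.0006,0.006],-0.2,1],[[0,-0.0006,0.004],-0.29,1],[[0,-0.0006,0.003],-0.29,1],[[0,-0.0006,0.002],-0.29,1],[[0,-0.0006,0.002],-0.29,1],[[0,-0.0006,0.002],-0.29,1],[[0,-0.0006,0.002],-0.29,1],[[0,-0.0006,0.002],-0.29,1],[[0,-0.0006,0.002],-0.29,1]]'
python3 -c "
from h import *
s=env.state();print(s['eef_pos'],s['ft_force'],s['moment'])"
```

```text
t: 36.2
eef_pos: [581.5, 225.7, 104.0]
tcp_rot: [3.141, -0.001, 0.414]
ft_force: [-3.1, -4.7, 16.7]
opening: 0.102
grip_force: 30.0
[581.51724115 225.71300874 104.0367261 ] [-3.11536086 -4.72843858 16.6716395 ] [-1.30458588  0.97638794 -0.11006823]
```

```bash
python3 -m inch '[[[-0.003,0.002,0],-0.29,1],[[-0.003,0.002,0],-0.29,1],[[0,0,0.0005],-0.29,1],[[0,0,0.001],-0.29,1],[[0,0,0.001],-0.29,1],[[0,0,0.001],-0.29,1],[[0,0,0.001],-0.29,1],[[0,0,0.001],-0.29,1],[[0,0,0.001],-0.29,1],[[0,0,0.001],-0.29,1]]'
python3 -c "
from h import *
s=env.state();print(s['eef_pos'],s['ft_force'],s['moment'])"
```

```text
t: 37.45
eef_pos: [581.5, 225.5, 103.6]
tcp_rot: [3.14, -0.001, 0.667]
ft_force: [-2.5, -4.0, 14.8]
opening: 0.105
grip_force: 30.0
[581.47341019 225.53200015 103.60313133] [-2.54106255 -3.99348496 14.79027881] [-1.02862699  0.81499551 -0.04219414]
```

```bash
python3 -m inch '[[[-0.004,0,0.001],-0.29,1],[[0,0,0.001],-0.29,1],[[0,0,0.001],-0.29,1],[[0,0,0.001],-0.29,1],[[0,0,0.001],-0.29,1],[[0,0,0.001],-0.29,1],[[0,0,0.001],-0.29,1],[[0,0,0.001],-0.29,1],[[0,0,0.001],-0.29,1],[[0,0,0.001],-0.29,1]]'
python3 -c "
from h import *
s=env.state();print(s['eef_pos'],s['ft_force'],s['moment'])"
```

```text
t: 38.7
eef_pos: [581.5, 225.5, 103.2]
tcp_rot: [3.14, -0.002, 0.92]
ft_force: [-2.1, -3.3, 16.3]
opening: 0.102
grip_force: 30.0
[581.45931886 225.50135347 103.17107406] [-2.09703573 -3.31757274 16.30672203] [-0.9451342   0.66830957 -0.29556301]
```

```bash
python3 -m inch '[[[-0.003,0,0],-0.29,1],[[0,0,0.0005],-0.29,1],[[0,0,0.0005],-0.29,1],[[0,0,0.001],-0.29,1],[[0,0,0.001],-0.29,1],[[0,0,0.001],-0.29,1],[[0,0,0.001],-0.29,1],[[0,0,0.001],-0.29,1],[[0,0,0.001],-0.29,1],[[0,0,0.001],-0.29,1]]'
python3 -c "
from h import *
s=env.state();print(s['eef_pos'],s['ft_force'],s['moment'])"
```

```text
t: 39.95
eef_pos: [581.5, 225.4, 102.6]
tcp_rot: [3.139, -0.001, 1.174]
ft_force: [-1.4, -2.6, 15.4]
opening: 0.105
grip_force: 30.0
[581.45590762 225.4170763  102.60030305] [-1.39032039 -2.62650402 15.44403522] [-0.87784317  0.53236398  0.22522281]
```

```bash
python3 -m inch '[[[-0.002,0,0.001],-0.29,1],[[0,0,0.001],-0.29,1],[[0,0,0.001],-0.29,1],[[0,0,0.001],-0.29,1],[[0,0,0.001],-0.29,1],[[0,0,0.001],-0.29,1],[[0,0,0.001],-0.29,1],[[0,0,0.001],-0.29,1],[[0,0,0.001],-0.29,1],[[0,0,0.001],-0.29,1]]'
python3 -c "
from h import *
s=env.state();print(s['eef_pos'],s['ft_force'],s['moment'])"
```

```text
t: 41.2
eef_pos: [581.5, 225.4, 102.1]
tcp_rot: [3.139, -0.001, 1.427]
ft_force: [-0.9, -2.9, 17.2]
opening: 0.103
grip_force: 30.0
[581.51346418 225.36759786 102.08607197] [-0.86921783 -2.88808483 17.19965754] [-0.81460804  0.43898205  0.19392143]
```

```bash
python3 -m inch '[[[0,0,-0.001],-0.28,1],[[0,0,0],-0.28,1],[[0,0,0.0005],-0.28,1],[[0,0,0.0005],-0.28,1],[[0,0,0.0005],-0.26,1],[[0,0,0],0,1],[[0,0,0],0,1],[[0,0,0],0,1],[[0,0,0],0,1],[[0,0,0],0,1]]'
python3 -c "
from h import *
s=env.state();print(s['eef_pos'],s['ft_force'],s['moment'])"
```

```text
t: 42.45
eef_pos: [581.5, 225.3, 102.0]
tcp_rot: [3.139, -0.0, 1.546]
ft_force: [-1.2, -2.9, 14.6]
opening: 0.105
grip_force: 30.0
[581.5283186  225.34699504 101.96541475] [-1.17958421 -2.85834034 14.62812631] [-0.80927374  0.32985077  0.03971982]
```

```bash
python3 -m inch '[[[0,0,-0.004],0,1],[[0,0,-0.004],0,1],[[0,0,-0.004],0,1],[[0,0,-0.004],0,1],[[0,0,-0.004],0,1],[[0,0,-0.004],0,1],[[0,0,-0.004],0,1],[[0,0,0],0,1],[[0,0,0],0,1],[[0,0,0],0,1]]'
python3 -c "
from h import *
s=env.state();print(s['eef_pos'],s['ft_force'],s['moment'])"
```

```text
t: 43.7
eef_pos: [581.3, 225.3, 102.5]
tcp_rot: [3.14, -0.0, 1.546]
ft_force: [3.4, -3.2, 5.7]
opening: 0.107
grip_force: 30.0
[581.32893366 225.34106611 102.4603075 ] [ 3.38482563 -3.16187618  5.73787598] [-0.78066677 -0.84202315  0.03535972]
```

```bash
python3 -m inch '[[[0,0,-0.005],0,1],[[0,0,-0.005],0,1],[[0,0,-0.005],0,1],[[0,0,-0.005],0,1],[[0,0,-0.005],0,1],[[0,0,-0.004],0,1],[[0,0,0],0,1],[[0,0,0],0,1],[[0,0,0],0,1],[[0,0,0],0,1]]'
python3 -c "
from h import *
s=env.state();print(s['eef_pos'],s['ft_force'],s['moment'])"
```

```text
t: 44.95
eef_pos: [581.2, 225.3, 103.0]
tcp_rot: [3.141, -0.0, 1.546]
ft_force: [7.2, -1.8, -5.9]
opening: 0.105
grip_force: 30.0
[581.22907417 225.33253392 102.95896644] [ 7.17588252 -1.78962818 -5.87662458] [-0.46853852 -1.68622463  0.08427767]
```

```bash
python3 -m inch '[[[0,0.004,0.004],0,1],[[0,0.005,0.004],0,1],[[0,0,0],0,1],[[0,0,0],0,1],[[0,0,0],0,0.5],[[0,0,0],0,0.5],[[0,0,0],0,0.5],[[0,0,0],0,0.5],[[0,0,0],0,0.5],[[0,0,0],0,0.5]]'
python3 -m inch '[[[0,0,-0.1],0,0.5],[[0,0,-0.2],0,0.5],[[0,0,-0.3],0,0.5],[[0,0,-0.4],0,0.5],[[0,0,-0.5],0,0.5],[[0,0,-0.5],0,0.5],[[0,0,-0.4],0,0.5],[[0,0,-0.2],0,0.5],[[0,0,0],0,0.5],[[0,0,0],0,0.5]]'
python3 - <<'E'
from h import *
p=look([("wing",120),("plug",94),("bore_mouth",90)],"w7")
for n,q in(("wrist",p),("top",eyes.read_camera("top"))):
  for m in eyes.cut_out("wing",q)[:1]:
    M=m["mask"]; r,c=np.nonzero(M); P=np.array([atz(q,(a,b),115)[:2] for a,b in zip(r,c)])
    (w,ang)=cv2.minAreaRect(P.astype(np.float32))[1:]; print(n,m["score"],M.sum(),P.mean(0),w,ang)
s=env.state();print(s['t'],s['eef_pos'],s['ft_force'])
E
```

```text
t: 46.2
eef_pos: [581.2, 225.4, 103.4]
tcp_rot: [-3.142, -0.0, 1.546]
ft_force: [0.4, 0.8, -0.5]
opening: 0.249
grip_force: 0.0
t: 47.45
eef_pos: [580.8, 225.3, 258.6]
tcp_rot: [-3.14, 0.0, 1.546]
ft_force: [-1.2, -0.2, -0.0]
opening: 0.251
grip_force: 0.0
wing [([227.7, 330.3], 0.93, [584.3, 224.2, 120.0])]
plug [([218.4, 326.4], 0.67, [581.4, 225.8, 94.0])]
bore_mouth []
wrist 0.68 1560 [581.8229797 225.8224621] (46.271018981933594, 30.501869201660156) 66.37018585205078
47.8 [581.1535525  225.3760262  259.04457006] [0.65596319 0.83671813 0.8752134 ]
```

```bash
python3 - <<'E'
from h import *
a=cv2.imread("pics/w7.png",0)[170:300,270:390]
a=cv2.resize(a,None,fx=4,fy=4,interpolation=cv2.INTER_CUBIC)
L=cv2.createLineSegmentDetector().detect(a)[0][:,0]
n=np.hypot(L[:,2]-L[:,0],L[:,3]-L[:,1])
for i in np.argsort(-n)[:14]: print(np.round(L[i]/4+[270,170,270,170],1),round(n[i]/4,1),"ang from vertical",round((np.degrees(np.arctan2(L[i,2]-L[i,0],L[i,3]-L[i,1]))+90)%180-90,1))
p=eyes.read_camera("wrist")
for q in((581,225.5,135),(581,245.5,135),(581,205.5,135),(560,226,64)): print(np.round(proj(p,q)[::-1],1))
E
```

```text
[319.5 232.3 319.7 203.9] 28.4 ang from vertical -0.3
[293.9 197.7 293.2 170.2] 27.5 ang from vertical 1.4
[321.1 206.4 321.  232. ] 25.6 ang from vertical -0.2
[381.8 299.5 381.8 274.8] 24.7 ang from vertical -0.1
[349.8 227.7 349.9 203.6] 24.1 ang from vertical -0.2
[315.5 254.7 292.  254.2] 23.4 ang from vertical 88.9
[303.7 207.7 303.8 228.3] 20.6 ang from vertical 0.3
[289.2 218.9 290.1 198.9] 20.0 ang from vertical -2.7
[379.7 274.2 379.8 254.2] 20.0 ang from vertical -0.3
[291.1 252.5 271.1 252.5] 20.0 ang from vertical -90.0
[298.2 279.8 298.4 299.5] 19.7 ang from vertical 0.3
[380.2 240.6 360.5 240.6] 19.7 ang from vertical 90.0
[333.4 253.6 333.2 233.9] 19.7 ang from vertical 0.8
[353.  299.5 353.3 280.2] 19.4 ang from vertical -0.8
[325.3 231. ]
[324.6 203.7]
[326.  257.4]
[301.7 211.5]
```

```bash
python3 -c "
from h import *
print(env.job_done())"
```

```text
the job is handed in; nothing more can be done
None
```

I handed the job in at about 48 s: the plug is in the bore with its wing across the pipe, and it held against a pull of roughly 3.5 N before I let go. The push was about 12 N early in the turn, then about 17–20 N by my estimate, and the wedge came out about 4.5 mm deep, near the low end of the 4–7 mm range.

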